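# Raise the telescoping work rest and hold it up

### The arm

A 6-joint arm with a two-finger parallel gripper is mounted at the origin on a cart in front of the work surface, level with it; the furniture and walls round the work are solid. World frame = base frame: x ahead of the robot, y to its left, z up, the work surface at z = 0. Lengths are in mm, angles in rad, forces in N, time in s.
With the tool pointing down it reaches from about 350 to 775 mm from the base axis. Payload 7.3 kg.
Tool frame: the origin (TCP) lies midway between the tips of the shut fingers; the grasp point (between the pads) lies bot.tcp_to_grasp behind it (bot.tcp_to_grasp is the distance from the TCP to the grasp point, in mm); z points along the fingers, y is the direction in which the jaws open and shut (so a half turn about z gives the same grasp; the last joint's range is limited). The gripper opens to 92 mm and grips with 3 to 60 N. Pads are 19 mm wide; open, the fingers measure 130 mm over their backs; the gripper's body (75 mm by 190 mm) begins 47 mm behind the grasp point.
Start: joints at [-1.472, 0.342, 1.524, -0, 1.275, -0.146], TCP at [127.262, -509.362, 226.741] pointing down, gripper open.
Joint ranges: [-2.53, 2.53], [-0.77, 2.02], [0.04, 2.7], [-1, 4.14], [0.28, 2.66], [-3.11, 3.11]. Speed limits (rad/s): [2.57, 2.57, 3.14, 3.14, 3.14, 3.14].

### API

Orientations are given as [roll, pitch, yaw] about the fixed x, y, z axes, in that order (R = Rz(yaw) Ry(pitch) Rx(roll)).
In Python, from plant import bot gives the robot as it stands.
- The arm moves only by the shell command python3 -m inch 'ROWS'. ROWS is JSON, one flat list of numbers, 7 for each row, row after row: the shift along the world's x, y, z in cm, then the turn, a rotation vector about the world's x, y, z in degrees, then the gripper command: -1 is shut, 1 is fully open, values between are in proportion. In form: [tx, ty, tz, ax, ay, az, fingers, tx, ty, tz, ax, ay, az, fingers, ...]. A call has exactly 5 rows; each row is the pose to reach, as a shift and turn from the pose measured when the call began; what a row does not reach only later rows make up. A row lasts 1/10 s, in which the tool goes at most 50 mm and 8.59 degrees, less where a joint would pass 70% of its speed; a pose out of reach is approached as far as the arm can. A call with a gripper value outside its range is refused whole. The fingers move at their own pace and stop on an object; the grip force is fixed at half the most. Time passes only in rows, so rows that repeat a pose let the fingers close, or fill a call up. It gives the time, the measured TCP pose, the force and the opening at its end, in the units of the state.
- bot.get_obs(): the state, without advancing time (a new reading comes with each control period).
- bot.capture(name): name is "side" or "top" or "wrist"; returns the picture (400x640x3 uint8, red, green, blue); there is no depth.
- bot.calibration(name): a dict with "fx", "fy", "cx", "cy" (pixels), "cam_to_world" (4x4, takes a point from camera to world coordinates). Camera axes: x right, y down, z forward; pixel columns grow to the right and rows downward; lengths in mm; the calibration is good to about 2 mm. A picture is of the moment at which its call begins: read the wrist's pose just before it. calibration takes no time and is no camera call; for the wrist camera it gives the pose at the moment of the call.
- bot.close_job(): hands the job in, once; it reports no verdict.
The state is a dict: "time": time; "joint_positions": joint angles; "dq": joint speeds; "tau": joint torques, N m; "tool_pos": TCP position; "tcp_rot": TCP orientation; "contact_force": force on the tool from outside, world axes, zero at the start; "moment": the same for the moment, N m; "grip_width": finger opening in mm.
Only numpy, scipy, OpenCV 4.12 (cv2) and the standard library are available. Lean on these libraries where they do the work, as an engineer would, in place of code of your own. Each camera call takes 0.05 s, during which the arm holds its last target.

### The job

Get the telescoping work rest on the bench ready to support a long board: turn its grip head until the push button faces the notch and pointer rib on the foot, then, keeping the button squeezed in, pull the head straight up past the first stop to the second, topmost stop. Finish holding the head up there in the gripper, still and without letting go, so that a colleague can clamp it; leave the things around it where they are.

Things in the scene. Friction and masses are not known exactly. Their poses are not given: they have to be found in the camera images.
- post_base: Foot of the work rest, fixed to the worktop: grey plate 150 x 120 mm, 12 mm thick, with an upright aluminium tube of 52 mm diameter in its middle (a flange of 76 mm at its lowest 12 mm). Origin: centre of the plate's underside, on the vertical axis of tube and head. The collar's notch and the pointer rib lie towards its -x axis.
- collar (a point): Centre of the top of the fixed slotted collar on the tube, 124 mm above the worktop, on the axis. The collar is 60 mm in diameter, 16 mm high, with one notch 14 mm wide in its rim, towards the mark.
- mark (a point): Outer end of the raised dark steel pointer rib (10 mm wide) on the plate, 66 mm out from the post's axis in the direction of the collar's notch and 17 mm above the worktop. The button must face this way.
- grip_centre (a point): Centre of the grip head, on the axis, level with the button; 163 mm above the worktop when down. Black block, 36 mm thick in the button's direction, 46 mm wide, 50 mm high; a rubber pad makes its top 28 mm above this point. Its underside is 14 mm above the collar when down. Its 26 mm steel tube has two dark rings: the upper shows just above the collar at the first stop, the lower at the second.
- button_face (a point): Middle of the outer face of the round steel push button, 16 mm diameter, 6 mm proud of one side of the head, 24 mm from the axis; moves in with the button. The button faces from grip_centre to here. A gripper closed across the head along this line (one pad on the button, one on the face behind; 42 mm, 36 mm once the button is in) squeezes it in.
- post_turn (a joint): Turn of the head and inner tube about the vertical axis, rad, anticlockwise from above positive; 0: the button faces the mark. Light friction (0.06 N m) while the post is down. Only within about 0.2 rad of 0 can the inner tube's key rib enter the collar's notch and the post rise; once risen, the notch keeps it from turning.
- post_head (a joint): Height of the head above its lowest position, m: 0 down; about 0.05 first stop, a catch that blocks further rise, and the way back, whenever the button is out; 0.100 second stop, a solid end of travel without a catch. The moving part weighs about 0.35 kg; let go, it sinks from the second stop.
- post_button (a joint): How far the button is pressed in, m: 0 out, 0.006 flush with the head. A spring pushes it out with 3 N, 6 N when flush. From about 0.0045 on, the catch is free; while it is out, the post cannot rise from the bottom or past the first stop.
- offcut_e: Bystander: small wooden offcut, 38 x 58 x 19 mm, loose beside the foot. Origin at the centre of its underside.
- tape_electrical: Bystander: roll of black tape, 59 mm diameter, 19 mm high, loose beside the foot. Origin at the centre of its underside.
- pliers: Bystander: pliers lying flat, 44 x 170 x 13 mm. Origin at the centre of their underside.
- sanding_block: Bystander: cork sanding block, 69 x 112 x 30 mm. Origin at the centre of its underside.
- dowel_b: Bystander: wooden stick, 18 x 190 x 18 mm. Origin at the centre of its underside.

How it is judged:
By the outcome, as a careful person would: the job done as asked, in the order asked, and still so for the second after the job is handed in, while the arm keeps its last pose, push and grip.
It also fails if it takes over 32 s, if anything falls off the work surface, if the arm or the gripper's body presses on something with over 40 N, if the wrist force passes 120 N, or if a joint passes its speed limit or range.

## Working session

There is one attempt and no reset: what is moved stays moved. The work goes in short steps, Python scripts to look and compute and a shell command to move; the robot and the scene stay as the last step left them, time stands still between calls to the robot, and variables do not carry over. Pictures are saved under pics/ and viewed, and the job is handed in when it is done.

```bash
mkdir -p pics; ls
python3 - <<'E'
from plant import bot
import cv2
for n in ("side","top","wrist"):
    c=bot.calibration(n); print(n,c)
    cv2.imwrite(f"pics/{n}0.png",bot.capture(n)[:,:,::-1])
o=bot.get_obs(); print(o, bot.tcp_to_grasp)
E
```

```text
pics
side {'fx': 393.85139997295664, 'fy': 393.85139997295664, 'cx': 320.99251832429127, 'cy': 200.34506735031883, 'cam_to_world': array([[ 9.99838712e-01, -1.16724529e-02, -1.36493492e-02,
         5.03644938e+02],
       [ 5.81723410e-03, -5.08547099e-01,  8.61014523e-01,
        -8.21766145e+02],
       [-1.69914884e-02, -8.60955052e-01, -5.08397175e-01,
         6.57287872e+02],
       [ 0.00000000e+00,  0.00000000e+00,  0.00000000e+00,
         1.00000000e+00]])}
top {'fx': 423.8376433685247, 'fy': 423.8376433685247, 'cx': 320.9922025812291, 'cy': 202.7127939666217, 'cam_to_world': array([[ 3.87787782e-04, -9.69586491e-01,  2.44748617e-01,
         1.58551670e+02],
       [-9.99990593e-01, -1.43333818e-03, -4.09383804e-03,
         1.25960729e+02],
       [ 4.32013759e-03, -2.44744727e-01, -9.69577926e-01,
         1.48682271e+03],
       [ 0.00000000e+00,  0.00000000e+00,  0.00000000e+00,
         1.00000000e+00]])}
wrist {'fx': 294.4403500969531, 'fy': 294.4403500969531, 'cx': 321.04465084647796, 'cy': 200.26344680529817, 'cam_to_world': array([[ 2.43645703e-01, -9.26593489e-0
[... 277 characters left out ...]
       1.00000000e+00]])}
{'time': 0.15, 'joint_positions': array([-1.47201241e+00,  3.42557392e-01,  1.52477814e+00, -5.16611538e-06,
        1.27540111e+00, -1.45992772e-01]), 'dq': array([ 0.0008451 , -0.0003297 , -0.00179842, -0.00016901,  0.00194548,
        0.00071914]), 'tau': array([ 2.63432172e-03, -4.31467581e+01, -2.44353497e+01,  7.19865365e-02,
        5.36964310e-02, -9.02723059e-05]), 'tool_pos': array([ 127.22243924, -509.04567866,  226.2141473 ]), 'tcp_rot': array([-3.14046012e+00, -1.61532947e-04,  2.44778101e-01]), 'contact_force': array([ 0.03402651, -0.88703756,  1.33298397]), 'moment': array([ 0.00125303, -0.00094681,  0.01850512]), 'grip_width': 91.63055249636426} 18.8
```

View pics/side0.png

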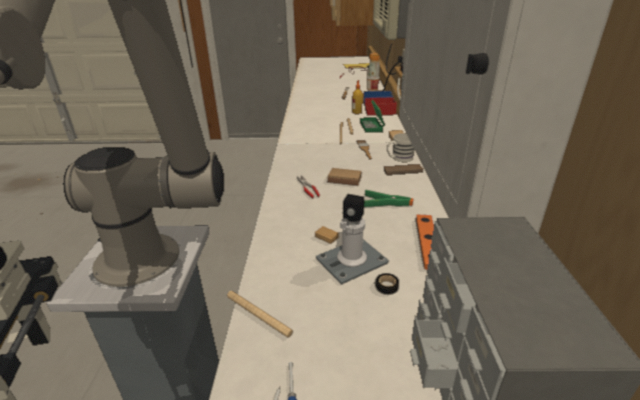

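View pics/top0.png

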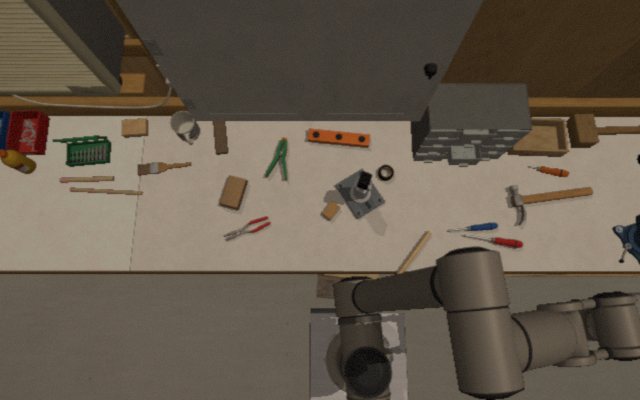

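View pics/wrist0.png

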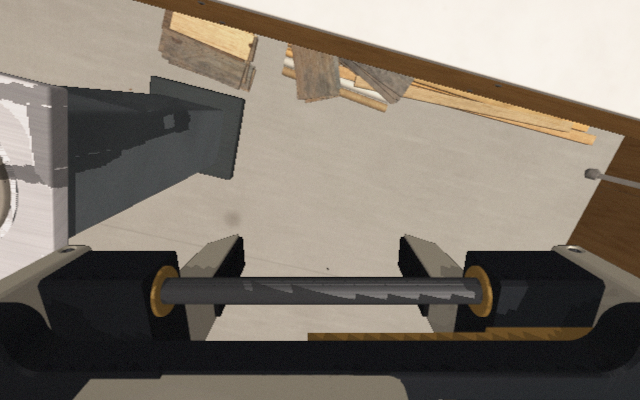

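The side view shows the post at about (352,235), with the button visible near (351,211). The top view shows it at about (362,190). I'll enlarge both.

Run:
```python
import cv2
a=cv2.imread("pics/side0.png")[185:295,300:420]; cv2.imwrite("pics/s0z.png",cv2.resize(a,None,fx=5,fy=5,interpolation=cv2.INTER_CUBIC))
a=cv2.imread("pics/top0.png")[155:230,315:405]; cv2.imwrite("pics/t0z.png",cv2.resize(a,None,fx=7,fy=7,interpolation=cv2.INTER_CUBIC))
```

```text
(no output)
```

View pics/s0z.png

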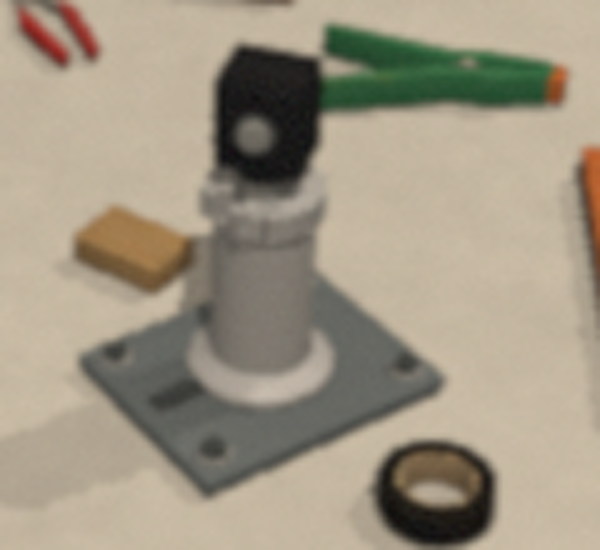

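View pics/t0z.png

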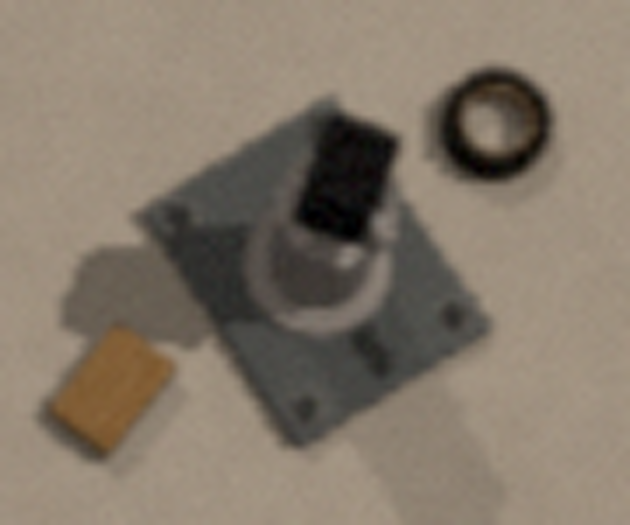

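```bash
cat > h.py <<'E'
import numpy as np
from plant import bot
def ray(n,u,v,z,c=None):
    c=c or bot.calibration(n); T=c["cam_to_world"]
    d=T[:3,:3]@np.array([(u-c["cx"])/c["fx"],(v-c["cy"])/c["fy"],1]); o=T[:3,3]
    return (o+d*(z-o[2])/d[2])[:2]
def proj(n,p,c=None):
    c=c or bot.calibration(n); T=c["cam_to_world"]
    q=(np.asarray(p)-T[:3,3])@T[:3,:3]; return np.array([c["fx"]*q[0]/q[2]+c["cx"],c["fy"]*q[1]/q[2]+c["cy"]])
E
python3 - <<'E'
from h import *
S=lambda x,y,z:ray("side",300+(x+.5)/5-.5,185+(y+.5)/5-.5,z).round(1)
T=lambda x,y,z:ray("top",315+(x+.5)/7-.5,155+(y+.5)/7-.5,z).round(1)
s=[S(*p,12) for p in ((80,358),(208,495),(442,382))]; t=[T(*p,12) for p in ((332,98),(137,215),(300,445),(490,322))]
print("side corners",s,"centre",(s[0]+s[2])/2); print("top",t,sum(t)/4)
print("mark",S(160,403,17),T(380,368,17))
h=[T(*p,191) for p in ((340,115),(398,142),(350,240),(298,222))]; print("head",h,sum(h)/4)
print("btn side",S(254,134,163))
print("tape",T(497,125,10),"offcut",T(112,388,19))
E
```

```text
side corners [array([474. , -14.1]), array([ 536.5, -118.1]), array([658.6, -36.4])] centre [566.3  -25.25]
top [array([660.1, -30.5]), array([596.1,  72.1]), array([474.4,  -9.9]), array([ 539.1, -108.9])] [567.425 -19.3  ]
mark [514.8 -56.7] [513.5 -51.1]
head [array([591., -15.]), array([578.1, -41.3]), array([531.3, -18.1]), array([539.8,   5.3])] [560.05  -17.275]
btn side [559.8 -37.3]
tape [ 646.1 -116.7] offcut [502.4  85.7]
```

```bash
python3 -m inch '[3,3.5,3,0,0,-3,1, 6,7,5,0,0,-6,1, 9.5,11,7,0,0,-9,1, 13,15,7,0,0,-12,1, 17,19,7,0,0,-15,1]'; python3 -m inch '[3,3.5,0,0,0,-3,1, 6,7,0,0,0,-6,1, 10,11,0,0,0,-9,1, 14,15,0,0,0,-12,1, 17,19,0,0,0,-15,1]'
```

```text
time: 0.65
tool_pos: [283.5, -332.6, 296.7]
tcp_rot: [3.141, -0.001, -0.02]
contact_force: [1.0, -0.3, -0.0]
grip_width: 91.7
time: 1.15
tool_pos: [446.6, -151.2, 296.6]
tcp_rot: [3.141, -0.001, -0.284]
contact_force: [1.4, -0.7, -0.3]
grip_width: 91.7
```

```bash
python3 -m inch '[3,3,0,0,0,0,1, 6,6,0,0,0,0,1, 9,9,0,0,0,0,1, 11,12,0,0,0,0,1, 12,13,0,0,0,0,1]'
python3 - <<'E'
from h import *
import cv2,pickle
c=bot.calibration("wrist"); im=bot.capture("wrist")[:,:,::-1]
pickle.dump(c,open("c1.pkl","wb")); cv2.imwrite("pics/w1.png",im); print(bot.get_obs()["tool_pos"],c["cam_to_world"][:3,3])
for p in ((567,-22,191),(567,-22,163),(567,-22,124)): print(proj("wrist",p,c))
E
```

```text
time: 1.65
tool_pos: [567.7, -18.3, 295.8]
tcp_rot: [-3.141, -0.0, -0.281]
contact_force: [0.4, 0.3, -0.8]
grip_width: 91.5
[568.18970202 -18.33367136 295.67521218] [644.52645497 -39.90493997 454.06745334]
[325.53940007 198.41659678]
[325.14026966 190.51154102]
[324.68937537 181.58126538]
```

View pics/w1.png

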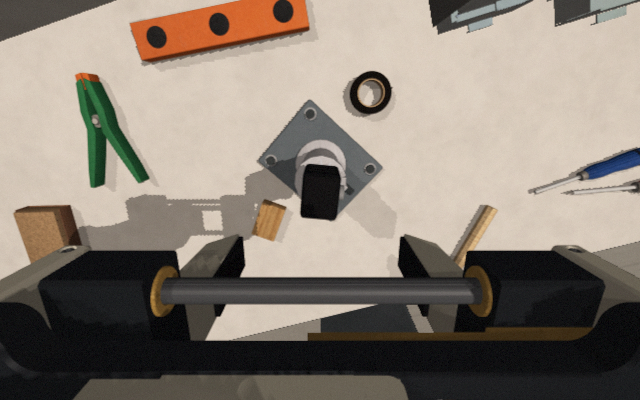

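The wrist view shows the head at about (320,192), with the button on its right edge at about (350,190). I'll enlarge it to measure.

Run:
```python
import cv2
a=cv2.imread("pics/w1.png")[92:232,250:390]; a=cv2.convertScaleAbs(a,alpha=1.5,beta=10);cv2.imwrite("pics/w1z.png",cv2.resize(a,None,fx=4,fy=4,interpolation=cv2.INTER_CUBIC))
```

```text
(no output)
```

View pics/w1z.png

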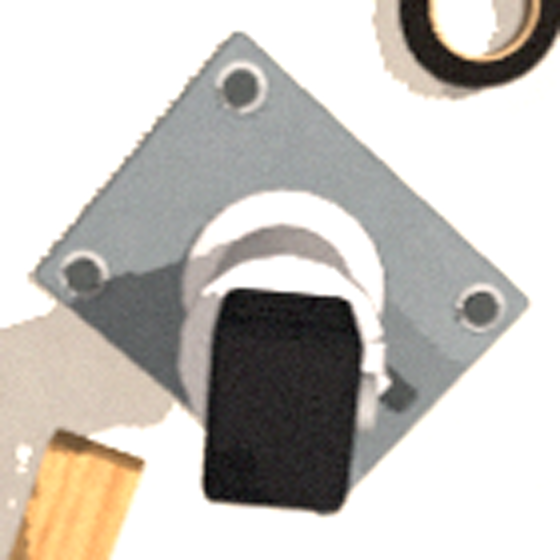

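Run:
```python
from h import *
import pickle
c=pickle.load(open("c1.pkl","rb"))
W=lambda x,y,z:ray("wrist",250+(x+.5)/4-.5,92+(y+.5)/4-.5,z,c)
h=[W(*p,191) for p in ((217,322),(361,340),(345,512),(206,499))]; print(np.round(h,1),np.mean(h,0))
A=lambda v:np.degrees(np.arctan2(v[1],v[0])).round(1)
print("long",A(h[0]-h[3]),A(h[1]-h[2]),"short",A(h[1]-h[0]),A(h[2]-h[3]))
p=[W(*q,12) for q in ((238,32),(35,275),(528,302))]; print(np.round(p,1),"centre",(p[1]+p[2])/2,"x axis",A(p[0]-p[1])," ny",A(p[2]-p[0]))
m=W(400,410,17); print("mark",m,A(m-(p[1]+p[2])/2))
print("btn",W(372,400,163))
fl=W(284,290,12); print("flange",fl)
```

```text
[[596.4  -9.9]
 [583.4 -40.2]
 [543.9 -25.7]
 [556.2   5.2]] [569.99593386 -17.66257455]
long -20.5 -20.2 short -113.3 -111.7
[[ 661.8  -27.3]
 [ 599.9   71.3]
 [ 538.5 -105.2]] centre [569.20036349 -16.95629625] x axis -57.8  ny -147.7
mark [512.11502073 -47.77266136] -151.6
btn [560.91139217 -38.90883382]
flange [568.49398234 -17.40608209]
```

```bash
python3 -m inch '[0.1,0.1,-3,0,0,-3,1, 0.1,0.1,-6,0,0,-5.5,1, 0.1,0.1,-8,0,0,-5.5,1, 0.1,0.1,-10,0,0,-5.5,1, 0.1,0.1,-10,0,0,-5.5,1]'
python3 - <<'E'
from h import *
import cv2,pickle
o=bot.get_obs();c=bot.calibration("wrist"); im=bot.capture("wrist")[:,:,::-1]
pickle.dump(c,open("c2.pkl","wb")); cv2.imwrite("pics/w2.png",im);print(o["tool_pos"],o["tcp_rot"])
for x in (-18,18): print(proj("wrist",(569.3,-17.2,191),c))
E
```

```text
time: 2.2
tool_pos: [567.0, -18.2, 193.0]
tcp_rot: [3.14, 0.006, -0.378]
contact_force: [-0.2, -0.3, 0.5]
grip_width: 91.7
[567.0376022  -18.2374356  193.00957665] [ 3.14038211  0.0055066  -0.37800383]
[318.80147993 245.85864185]
[318.80147993 245.85864185]
```

View pics/w2.png

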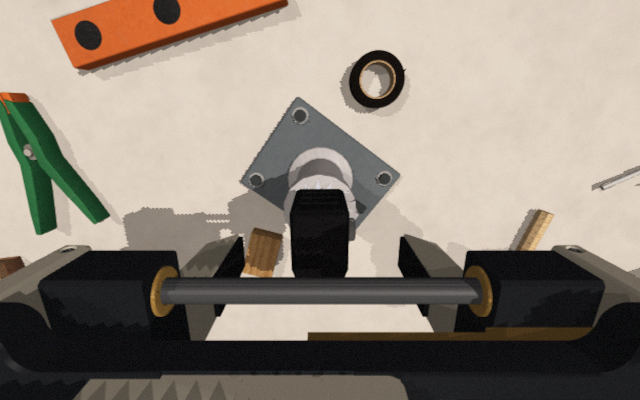

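The head is square to the jaws and centred at column 320, so I'll go down and close.

```bash
python3 -m inch '[0.2,0.1,-2,0,0,0,1, 0.2,0.1,-4,0,0,0,1, 0.2,0.1,-4.9,0,0,0,1, 0.2,0.1,-4.9,0,0,0,1, 0.2,0.1,-4.9,0,0,0,1]'; python3 -m inch '[0,0,0,0,0,0,0.2, 0,0,0,0,0,0,-0.2, 0,0,0,0,0,0,-1, 0,0,0,0,0,0,-1, 0,0,0,0,0,0,-1]'
python3 - <<'E'
from h import *
import cv2
o=bot.get_obs(); im=bot.capture("side")[:,:,::-1]
cv2.imwrite("pics/s3.png",cv2.resize(im[140:290,270:430],None,fx=4,fy=4,interpolation=cv2.INTER_CUBIC));print(o["moment"])
cv2.imwrite("pics/w3.png",bot.capture("wrist")[:,:,::-1])
E
```

```text
time: 2.75
tool_pos: [570.7, -17.6, 147.2]
tcp_rot: [3.141, 0.001, -0.378]
contact_force: [0.1, 0.5, -0.1]
grip_width: 91.7
time: 3.25
tool_pos: [570.8, -17.6, 147.3]
tcp_rot: [3.141, 0.0, -0.378]
contact_force: [0.1, -0.6, -1.0]
grip_width: 56.1
[ 0.06987575  0.01649023 -0.0501993 ]
```

View pics/s3.png

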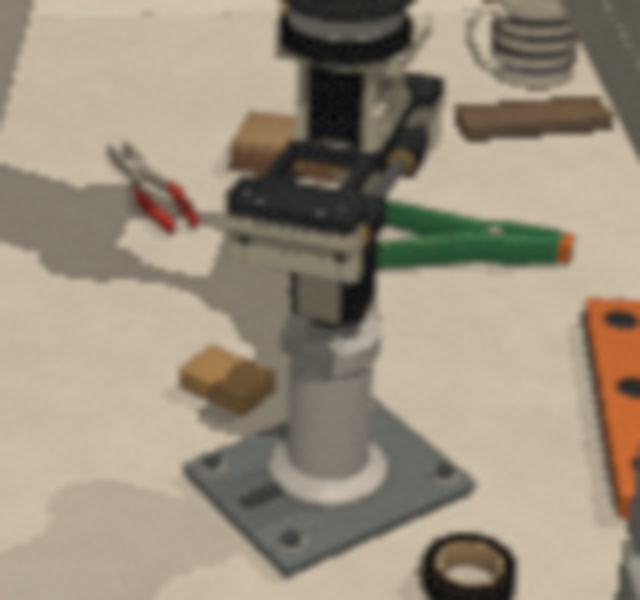

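View pics/w3.png

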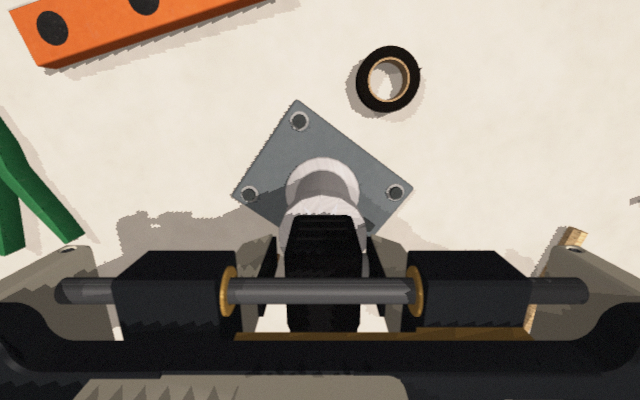

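```bash
python3 -m inch '[-0.1,0,-0.3,0,0,0,0.2, -0.1,0,-0.3,0,0,0,0.1, -0.1,0,-0.3,0,0,0,0, -0.1,0,-0.3,0,0,0,-1, -0.1,0,-0.3,0,0,0,-1]';python3 -m inch '[0,0,0,0,0,0,-1, 0,0,0,0,0,0,-1, 0,0,0,0,0,0,-1, 0,0,0,0,0,0,-1, 0,0,0,0,0,0,-1]'
```

```text
time: 3.85
tool_pos: [569.3, -17.9, 143.9]
tcp_rot: [3.141, 0.002, -0.378]
contact_force: [-1.7, -2.0, -4.1]
grip_width: 35.9
time: 4.35
tool_pos: [569.3, -17.9, 143.9]
tcp_rot: [3.141, 0.002, -0.378]
contact_force: [-1.2, -1.8, -0.6]
grip_width: 35.7
```

The button is in, at 35.8 mm. Next I'll turn the head.

```bash
python3 -m inch '[0,0,0,0,0,-3,-1, 0,0,0,0,0,-7,-1, 0,0,0,0,0,-11,-1, 0,0,0,0,0,-15,-1, 0,0,0,0,0,-18,-1]';python3 -m inch '[0,0,0,0,0,-4,-1, 0,0,0,0,0,-8,-1, 0,0,0,0,0,-12,-1, 0,0,0,0,0,-15.5,-1, 0,0,0,0,0,-17.5,-1]'; python3 -m inch '[0,0,0,0,0,0,-1, 0,0,0,0,0,0,-1, 0,0,0,0,0,0,-1, 0,0,0,0,0,0,-1, 0,0,0,0,0,0,-1]'
python3 - <<'E'
from h import *
import cv2,pickle
print(bot.get_obs()["moment"])
c=bot.calibration("wrist");pickle.dump(c,open("c4.pkl","wb"))
cv2.imwrite("pics/w4.png",bot.capture("wrist")[:,:,::-1])
im=bot.capture("side")[:,:,::-1]
cv2.imwrite("pics/s4.png",cv2.resize(im[140:290,270:430],None,fx=4,fy=4,interpolation=cv2.INTER_CUBIC))
E
```

```text
time: 4.85
tool_pos: [569.2, -18.1, 143.8]
tcp_rot: [3.14, 0.002, -0.695]
contact_force: [-1.2, -2.6, -0.0]
grip_width: 36.1
time: 5.35
tool_pos: [569.0, -18.2, 143.9]
tcp_rot: [3.14, 0.002, -1.003]
contact_force: [-2.1, -3.1, -0.7]
grip_width: 35.9
time: 5.85
tool_pos: [569.0, -18.3, 143.9]
tcp_rot: [3.14, 0.002, -1.002]
contact_force: [-2.5, -3.2, -1.1]
grip_width: 35.9
[-0.25466476  0.17263461  0.04179148]
```

View pics/w4.png

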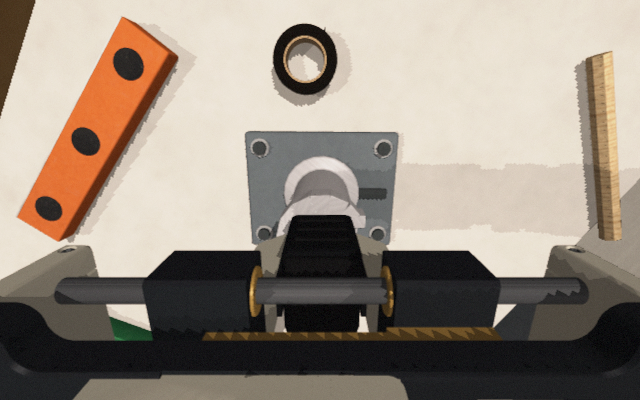

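View pics/s4.png

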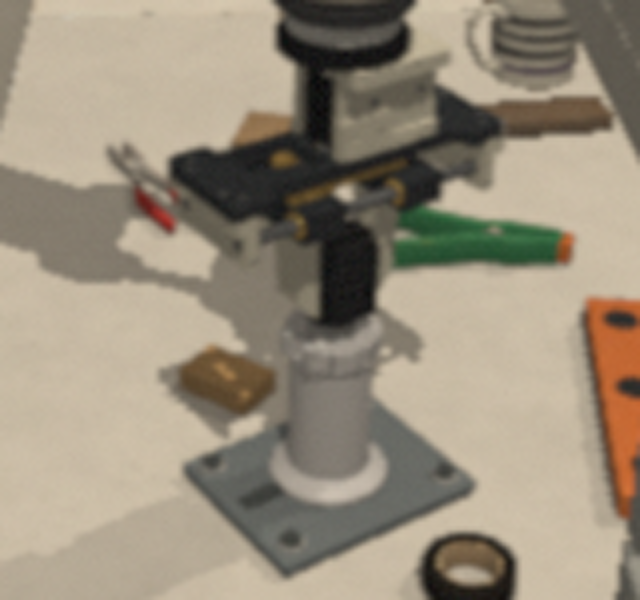

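The plate edges and rib are square with the jaws (rib along row 194, pointing right), so the alignment is good. Now I'll pull up.

```bash
python3 -m inch '[0,0,0.3,0,0,0,-1, 0,0,0.8,0,0,0,-1, 0,0,1.3,0,0,0,-1, 0,0,1.8,0,0,0,-1, 0,0,2,0,0,0,-1]'
python3 - <<'E'
from h import *
import cv2
im=bot.capture("side")[:,:,::-1]
cv2.imwrite("pics/s5.png",cv2.resize(im[140:290,270:430],None,fx=4,fy=4,interpolation=cv2.INTER_CUBIC))
E
```

```text
time: 6.45
tool_pos: [569.0, -18.2, 164.5]
tcp_rot: [3.14, 0.002, -1.002]
contact_force: [-0.3, -1.9, -4.9]
grip_width: 35.7
```

View pics/s5.png

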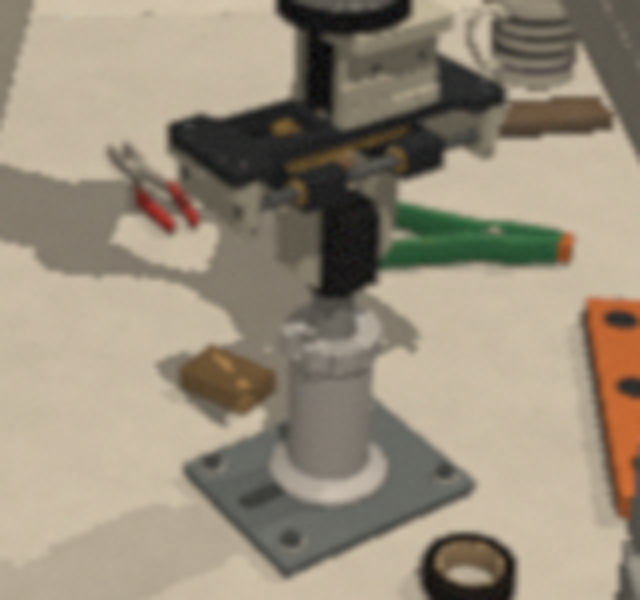

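The head is rising, with the inner tube visible at (335,310), and the force is only about 5 N. I'll keep pulling.

```bash
python3 -m inch '[0,0,0.6,0,0,0,-1, 0,0,1.2,0,0,0,-1, 0,0,1.8,0,0,0,-1, 0,0,2.4,0,0,0,-1, 0,0,2.6,0,0,0,-1]'; python3 -m inch '[0,0,0.6,0,0,0,-1, 0,0,1.3,0,0,0,-1, 0,0,2,0,0,0,-1, 0,0,2.6,0,0,0,-1, 0,0,2.8,0,0,0,-1]'; python3 -m inch '[0,0,0.5,0,0,0,-1, 0,0,1,0,0,0,-1, 0,0,1.5,0,0,0,-1, 0,0,1.8,0,0,0,-1, 0,0,1.8,0,0,0,-1]'
python3 - <<'E'
from h import *
import cv2
print(bot.get_obs()["contact_force"])
im=bot.capture("side")[:,:,::-1]
cv2.imwrite("pics/s6.png",cv2.resize(im[120:290,270:430],None,fx=3.5,fy=3.5,interpolation=cv2.INTER_CUBIC))
E
```

```text
time: 7.0
tool_pos: [568.9, -18.2, 191.5]
tcp_rot: [3.14, 0.001, -1.002]
contact_force: [-1.3, -2.0, -4.3]
grip_width: 35.8
time: 7.5
tool_pos: [568.9, -18.2, 220.3]
tcp_rot: [3.14, 0.001, -1.002]
contact_force: [-0.3, -2.0, -4.0]
grip_width: 35.9
time: 8.0
tool_pos: [568.9, -18.2, 238.9]
tcp_rot: [3.141, 0.001, -1.002]
contact_force: [-0.4, -2.7, -3.9]
grip_width: 36.0
[-0.36014906 -2.72509838 -3.85523204]
```

View pics/s6.png

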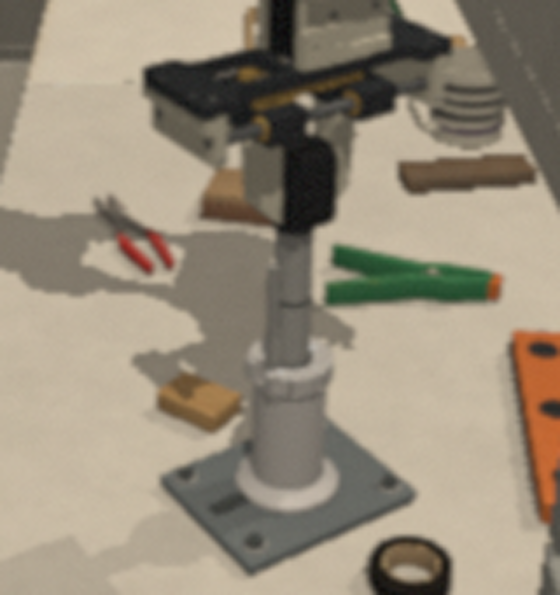

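It's past the first stop at about 95 mm of rise. I'll creep up to the end stop.

```bash
python3 -m inch '[0,0,0.1,0,0,0,-1, 0,0,0.2,0,0,0,-1, 0,0,0.3,0,0,0,-1, 0,0,0.4,0,0,0,-1, 0,0,0.4,0,0,0,-1]'; python3 -m inch '[0,0,0.05,0,0,0,-1, 0,0,0.1,0,0,0,-1, 0,0,0.15,0,0,0,-1, 0,0,0.15,0,0,0,-1, 0,0,0.15,0,0,0,-1]'
```

```text
time: 8.55
tool_pos: [568.9, -18.2, 242.8]
tcp_rot: [3.141, 0.001, -1.002]
contact_force: [-0.4, -1.6, -3.4]
grip_width: 36.0
time: 9.05
tool_pos: [568.9, -18.2, 243.9]
tcp_rot: [3.14, 0.001, -1.002]
contact_force: [0.7, -2.5, -6.5]
grip_width: 35.6
```

```bash
python3 -m inch '[0,0,0.1,0,0,0,-1, 0,0,0.1,0,0,0,-1, 0,0,0.1,0,0,0,-1, 0,0,0.1,0,0,0,-1, 0,0,0.1,0,0,0,-1]'
python3 - <<'E'
from h import *
import cv2
print(bot.get_obs())
im=bot.capture("side")[:,:,::-1]
cv2.imwrite("pics/s7.png",cv2.resize(im[120:290,270:430],None,fx=3.5,fy=3.5,interpolation=cv2.INTER_CUBIC))
cv2.imwrite("pics/w7.png",bot.capture("wrist")[:,:,::-1])
E
```

```text
time: 9.55
tool_pos: [568.8, -18.2, 244.1]
tcp_rot: [3.14, 0.002, -1.002]
contact_force: [2.7, -2.1, -19.4]
grip_width: 35.9
{'time': 9.55, 'joint_positions': array([-1.66563949e-01,  4.12884675e-01,  1.36739441e+00, -1.58753813e-05,
        1.36397762e+00,  2.40635234e+00]), 'dq': array([-9.02220536e-04,  1.21113817e-04, -9.18307961e-05,  9.11447697e-05,
       -2.31640980e-04, -9.39587848e-04]), 'tau': array([ 1.45752668e+00, -5.84898520e+01, -3.04777980e+01,  3.66886854e-01,
        1.45703170e+00, -2.65755627e-02]), 'tool_pos': array([568.76027287, -18.15370148, 244.0599192 ]), 'tcp_rot': array([ 3.13960639e+00,  1.77543671e-03, -1.00211845e+00]), 'contact_force': array([  2.71253012,  -2.11767245, -19.36753483]), 'moment': array([-0.22896907, -0.96747555, -0.00103504]), 'grip_width': 35.9090098322292}
```

View pics/s7.png

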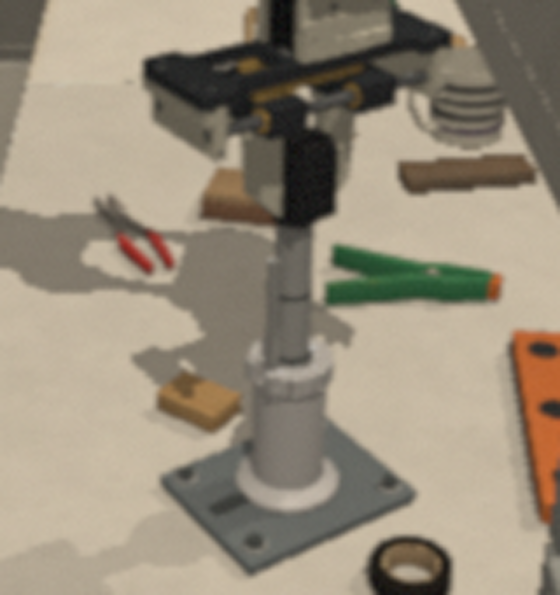

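View pics/w7.png

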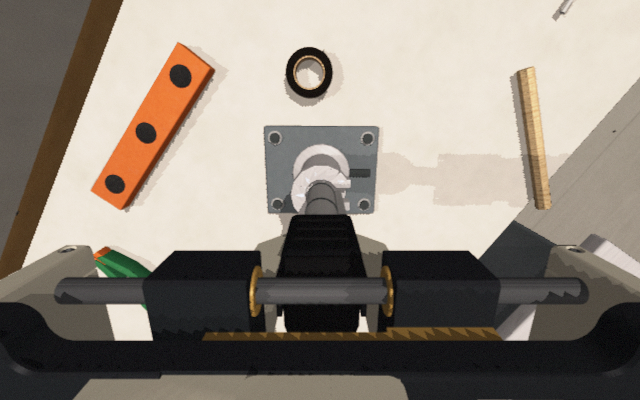

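It is on the end stop: upper ring at (293,298), lower ring just above the collar at (293,360), and the pull rose to 19 N. I'll ease the push slightly, check that it holds still, and hand in.

```bash
python3 -m inch '[0,0,0.05,0,0,0,-1, 0,0,0.05,0,0,0,-1, 0,0,0.05,0,0,0,-1, 0,0,0.05,0,0,0,-1, 0,0,0.05,0,0,0,-1]'
python3 - <<'E'
from plant import bot
for n in range(2): bot.capture("side"); o=bot.get_obs(); print(o["tool_pos"],o["contact_force"],o["grip_width"],abs(o["dq"]).max())
bot.close_job()
E
```

```text
time: 10.15
tool_pos: [568.7, -18.1, 244.1]
tcp_rot: [3.139, 0.002, -1.002]
contact_force: [3.6, -3.0, -23.6]
grip_width: 36.2
[568.73229197 -18.11653113 244.11753497] [  4.43398639  -1.80296904 -23.2225285 ] 35.960243650009026 0.0021708602979972364
[568.69394665 -18.10202426 244.0773176 ] [  3.99460406  -3.10546863 -23.23992334] 36.15318459403506 0.0014855589545468958
the job is handed in; nothing more can be done
```

The work rest is set and I've handed the job in. The head faces the mark, is up at the second stop, and is still held in the gripper with the button squeezed in.

- **Turn:** I gripped the head across the button (42 mm down to about 36 mm, so the button was in) and turned it clockwise about 36°. In the wrist picture the jaws then lined up with the plate edges and the pointer rib.
- **Pull:** I drew it straight up past the first stop, about 100 mm of travel by the tool position. The pull force then jumped from about 4 N to 19 N with almost no further movement, which marks the end of travel. In the last side picture both rings were visible, the lower one just above the collar.
- **Final hold:** the grip was at about 36 mm and the arm was still. The job took about 10 s of the 32 s allowed.
- **Things around it:** nothing near the foot appeared to have moved in the pictures. I did not measure their positions.
- **Checks that disagreed:**
  - My last small adjustment was meant to ease the upward push on the stop, but it rose slightly, to about 23 N. That is below the 40 N and 120 N limits, and nothing had slipped as of the last reading.
  - My first position estimates from the side and top cameras differed by about 5 mm, so I used the close-up wrist view instead.

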